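# Touch off a carved stone panel at its three bosses

## Task

Locate the carved stone panel before work by touching it off from above with closed fingertips on its three raised bosses: first the square one, then the round one along the panel's long side, then the round one along its short side. Rest gently on the middle of each top for about half a second, do not shift the panel, and do not touch the plain slab; finish with the hand lifted clear.

Things in the scene. Friction and masses are not known exactly. Their poses are not given: they have to be found in the camera images.
- square_boss: Square boss, 36 x 36 mm, rigid pale stone, on a corner of the carved panel: a loose grey slab (about 4 kg, 220 x 150 x 35 mm) with raised frame and central rosette, bosses on three corners, none on the fourth. Origin: middle of the boss's flat top, 60 mm above the bench, 25 mm above the slab. x points along the long side to the long-side boss, y along the short side to the short-side boss, z up.
- long_side_boss: Round boss, 36 mm in diameter, pale stone, same panel, 180 mm from the square boss along the panel's long side. Like every boss it stands 17 mm above the panel's frame, its centre 20 mm in from both edges of the panel. Origin: middle of its flat top, 60 mm above the bench; axes as for the square boss.
- short_side_boss: Round boss, 36 mm in diameter, of pale stone, on the same panel, 110 mm from the square boss along the panel's short side. Origin: middle of its flat top, 60 mm above the bench; axes as for the square boss.
- plain_slab: Bystander to leave untouched: a plain loose slab of the same grey stone, 150 x 130 x 35 mm, without frame or carving, with two round pale bosses (36 mm in diameter, tops 60 mm above the bench) on opposite corners. Origin: centre of its underside, x along the 150 mm side, z up; the bosses stand at x, y = (-50, -40) and (50, 40) mm.

How it is judged:
By the outcome, as a careful person would: the job done as asked, in the order asked, and still so for the second after the job is handed in, with the robot touching nothing.
It also fails if it takes over 45 s, if anything falls off the work surface, if the arm or the gripper's body presses on something with over 40 N, if the wrist force passes 120 N, or if a joint passes its speed limit or range.

## Robot

A 6-joint arm with a two-finger parallel gripper is mounted at the origin on the work surface. World frame = base frame: x ahead of the robot, y to its left, z up, the work surface at z = 0. Lengths are in m, angles in rad, forces in N, time in s.
With the tool pointing down it reaches from about 0.225 to 0.875 m from the base axis. Payload 3.4 kg.
Tool frame: the origin (TCP) lies at the very end of the fingers, on their centre line; the grasp point (between the pads) lies 19 mm behind it (manip.hold_point_z is the distance from the TCP to the grasp point, in m); z points along the fingers, x is the direction in which the jaws open and shut, and the axes are right-handed (so a half turn about z gives the same grasp; the last joint's range is limited). The gripper opens to 85 mm and grips with 20 to 120 N. Pads are 22 mm wide; open, the fingers measure 114 mm over their backs; the gripper's body (76 mm by 85 mm) begins 54 mm behind the grasp point. The pads swing forward as they close: fully open they stand 13 mm farther back than shut.
Start: joints at [-1.404, 0.276, 1.505, -0, 1.361, -0.121], TCP at [0.163, -0.551, 0.231] pointing down, gripper open.
Joint ranges: [-2.89, 2.89], [-0.75, 2.08], [0.22, 2.7], [-1.18, 4.32], [0.11, 2.71], [-2.7, 2.7]. Speed limits (rad/s): [2.57, 2.57, 3.14, 3.14, 3.14, 3.14].

## Interface

Orientations are given as a unit quaternion [w, x, y, z].
In Python, from rig import telemetry, cams, manip, finder gives the robot as it stands. The module is installed in compiled form; this text tells all that it offers.
- The arm moves only by the tool carry_out, never from a script. Its argument "rows" is a list that holds one entry, the list of rows, each a list of 5 numbers: the gripper's target within -1 to 1 (fully open at 1, half-way at 0, shut at -1), then the shift along the world's x, y, z in cm, then the turn about the world's z in rad. A call has 1 to 12 rows; each row shifts and turns the commanded pose from where the row before left it; what a row does not reach is not made up. A row lasts 1/10 s, in which the tool goes at most 50 mm and 8.59 degrees, less where a joint would pass 70% of its speed; a pose out of reach is approached as far as the arm can. A call with a gripper value outside its range is refused whole. The fingers move at their own pace and stop on an object; "force" is the grip in N (left out, the last holds). Time passes only in rows, so rows that do not move let the fingers close. It gives the time, the measured TCP pose, the force and the opening at its end, in the units of the state.
- telemetry.get_state(): the state, without advancing time (a new reading comes with each control period).
- cams.get_image(name): name is "side" or "top" or "wrist"; returns a dict with "image" (384x512x3 uint8, red, green, blue), "camera_matrix" (3x3 intrinsics, pixels), "k1" (the pictures are not rectified: a ray, as slopes to the right and down, at radius r is drawn at 1 + k1 r^2 times it, then the intrinsics apply), "eye" and "attitude" of the camera in the world. Camera axes: x right, y down, z forward; pixel columns grow to the right and rows downward; lengths in m; the calibration is good to about 2 mm. A picture is of the moment at which its call begins. There is no depth.
- manip.sign_off(): hands the job in, once; it reports no verdict.
Trained networks look in a picture, given as the dict that the camera call returned (one of the last four; its "shot" number tells which), for a name from the list of things; names that differ only in an ending like _2 or _b are one class to them, and where a whole thing is asked for, a point or a joint stands for the part that bears it (a point fixed in the world has none). Each returns a list of dicts, best first, with "confidence" (0 to 1); they miss things now and then, are a little off and sometimes report something else, mostly with a low value. They report only what shows in the picture. A call takes as long as a camera call.
- finder.boxes_of(picture, thing): "xy" ([column, row] in pixels, amid what is visible of it).
The state is a dict: "clock": time; "qpos": joint angles; "qd": joint speeds; "effort": joint torques, N m; "position": TCP position; "ee_rot": TCP orientation; "contact_force": force on the tool from outside, world axes, zero at the start; "moment": the same for the moment, N m; "width": finger opening in m.
Only numpy, scipy, OpenCV 4.12 (cv2) and the standard library are available. Lean on these libraries where they do the work, as an engineer would, in place of code of your own. Each camera call takes 0.05 s, during which the arm holds its last target.

## Working session

There is one attempt and no reset: what is moved stays moved. The work goes in short steps, Python scripts to look and compute and a tool call to move; the robot and the scene stay as the last step left them, time stands still between calls to the robot, and variables do not carry over. Pictures are saved under pics/ and viewed, and the job is handed in when it is done.

Besides the shell and the picture viewer there is one more tool, called after "Request:" as name(argument=value, ...), one argument or row to a line, values as JSON. carry_out: Moves the arm, as the interface text tells. Its arguments: {"type":"object","properties":{"rows":{"type":"array","items":{"type":"array","items":{"type":"array","items":{"type":"number"}}}},"force":{"type":"number"}},"required":["rows"]}

```bash
mkdir -p pics
cat > h.py <<'E'
import numpy as np, cv2
from rig import telemetry, cams, manip, finder
from scipy.spatial.transform import Rotation as R
def rot(a):
    a=np.array(a)
    return a if a.shape==(3,3) else R.from_quat([a[1],a[2],a[3],a[0]]).as_matrix()
def ray(p,uv):
    K=np.array(p["camera_matrix"]);k=p["k1"]
    d=np.array([(uv[0]-K[0,2])/K[0,0],(uv[1]-K[1,2])/K[1,1]]);x=d.copy()
    for _ in range(30): x=d/(1+k*(x@x))
    return rot(p["attitude"])@np.array([x[0],x[1],1])
def onz(p,uv,z):
    r=ray(p,uv);e=np.array(p["eye"]);return e+r*(z-e[2])/r[2]
def proj(p,P):
    c=rot(p["attitude"]).T@(np.array(P)-np.array(p["eye"]))
    x=c[:2]/c[2];x=x*(1+p["k1"]*(x@x));K=np.array(p["camera_matrix"])
    return np.array([K[0,0]*x[0]+K[0,2],K[1,1]*x[1]+K[1,2]])
E
python3 - <<'E'
from h import *
s=telemetry.get_state();print(s)
for n in ["top","side","wrist"]:
    p=cams.get_image(n)
    cv2.imwrite(f"pics/{n}0.png",p["image"][:,:,::-1])
    print(n,p["eye"],p["attitude"],p["k1"],np.array(p["camera_matrix"]).tolist())
    for t in ["square_boss","long_side_boss","short_side_boss","plain_slab"]:
        for d in finder.boxes_of(p,t): print(t,d["xy"],round(d["confidence"],2),onz(p,d["xy"],0.06).round(4))
E
```

```text
{'clock': 0.0, 'qpos': array([-1.40402245e+00,  2.76588178e-01,  1.50614562e+00,  1.24488184e-06,
        1.36069999e+00, -1.21002311e-01]), 'qd': array([ 0.00128284, -0.00027768,  0.00132891,  0.00046232,  0.00158161,
        0.00192408]), 'effort': array([-1.01778842e-03, -4.16779017e+01, -2.45803910e+01, -2.54783063e-04,
        1.10047107e-02,  1.13206886e-05]), 'position': array([ 0.16310124, -0.55082419,  0.23043863]), 'ee_rot': array([-6.36313823e-04,  8.01192621e-01, -5.98405830e-01, -6.65245262e-04]), 'contact_force': array([ 0.08995545,  0.0260662 , -0.03746647]), 'moment': array([ 0.03100197,  0.05071609, -0.07277494]), 'width': 0.0853479290809858}
top [ 0.45473369 -0.01527255  0.91308246] [ 0.04976246 -0.69824954  0.71305906 -0.03896221] -0.006734812199181526 [[366.3803954155105, 0.0, 258.2609091441843], [0.0, 366.3803954155105, 191.58046507088102], [0.0, 0.0, 1.0]]
square_boss [220.5, 163.9] 0.48 [0.6308 0.085  0.06  ]
square_boss [315.6, 213.5] 0.32 [ 0.5083 -0.1355  0.06  ]
long_side_boss [146.5, 169.1] 0.75 [0.6223 0.2615 0.06  ]
short_side_boss [223.8, 208.3] 0.76 [0.5249 0.078  0.06  ]
plain_slab [319.2, 213.7] 0.79 [ 0.5076 -0.1438  0.06  ]
side [0.19113443 0.43583758 0.57256958] [ 0.13141648 -0.28500062  0.86339244 -0.39504157] -0.11863056505544463 [[416.2494249457873, 0.0, 253.28062685208516], [0.0, 416.2494249457873, 200.39702966502028], [0.0, 0.0, 1.0]]
square_boss [171.4, 223.9] 0.7 [0.6248 0.0973 0.06  ]
long_side_boss [95.9, 285.0] 0.58 [0.6227 0.2667 0.06  ]
short_side_boss [221.4, 244.8] 0.8 [0.5208 0.083  0.06  ]
plain_slab [296.2, 196.7] 0.67 [ 0.4865 -0.0979  0.06  ]
wrist [ 0.23673691 -0.52980123  0.37459869] [ 0.12094673  0.79192123 -0.59160512 -0.09075265] -0.05006733052182188 [[273.68234241472913, 0.0, 255.6525894546719], [0.0, 273.68234241472913, 190.96446025505227], [0.0, 0.0, 1.0]]
```

Run:
```python
import cv2
a=cv2.imread("pics/top0.png")[120:264,110:370];cv2.imwrite("pics/topc.png",cv2.resize(a,None,fx=3,fy=3,interpolation=cv2.INTER_CUBIC))
a=cv2.imread("pics/side0.png")[120:370,40:370];cv2.imwrite("pics/sidec.png",cv2.resize(a,None,fx=2.3,fy=2.3,interpolation=cv2.INTER_CUBIC))
```

```text
(no output)
```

View pics/topc.png

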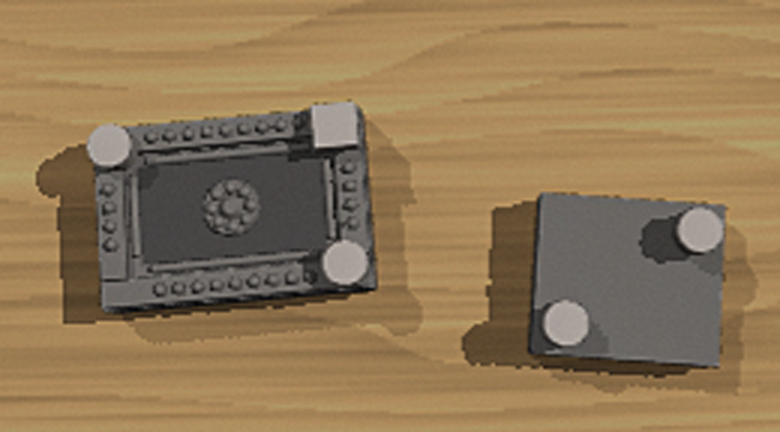

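View pics/sidec.png

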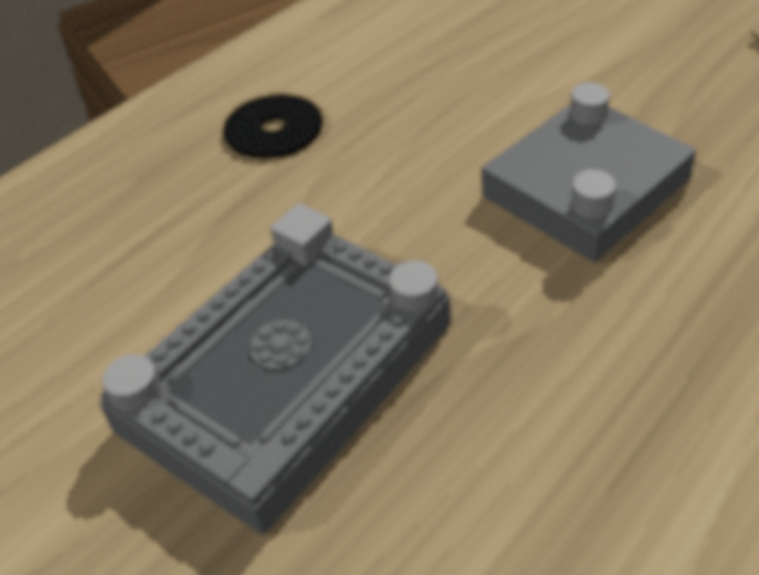

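View pics/top0.png

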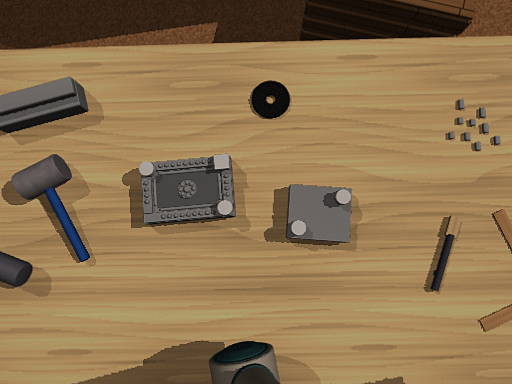

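The top view shows the carved panel at left: its square boss is at about (221,162), the long-side round boss at (146,169) and the short-side boss at (225,207). The plain slab is at right, near (319,213). I'll refine these by segmenting the pale tops in both views.

```bash
cat > m.py <<'E'
from h import *
from scipy.optimize import least_squares
def blob(p,uv,r=14):
    im=cv2.resize(p["image"],None,fx=1,fy=1).astype(float)
    mn=im.min(2);sat=im.max(2)-mn
    u,v=int(uv[0]),int(uv[1]);m=np.zeros(mn.shape,np.uint8)
    sub=mn[v-3:v+4,u-3:u+4]; ref=np.median(sub)
    m[v-r:v+r+1,u-r:u+r+1]=((mn>0.87*ref)&(sat<45))[v-r:v+r+1,u-r:u+r+1]
    n,l,st,c=cv2.connectedComponentsWithStats(m,connectivity=4)
    k=l[v,u]; return c[k],st[k],ref
E
python3 - <<'E'
from m import *
obs={"top":[(221,162),(146,169),(225,207)],"side":[(171,220),(96,284),(220,241)]}
L=[]
ps={}
for n,o in obs.items():
    p=cams.get_image(n);ps[n]=p
    for i,uv in enumerate(o):
        c,st,ref=blob(p,uv); P=onz(p,c,.06); print(n,i,c.round(2),st,ref,P.round(4)); L.append((n,i,c))
B=np.array([[0,0],[.18,0],[0,.11]])
def model(x):
    c,s=np.cos(x[2]),np.sin(x[2]); return np.c_[B@np.array([[c,s],[-s,c]])+x[:2],np.full(3,.06)]
for sel in (["top"],["side"],["top","side"]):
    f=lambda x:np.concatenate([proj(ps[n],model(x)[i])-c for n,i,c in L if n in sel])
    r=least_squares(f,[.63,.085,1.6]);print(sel,r.x.round(4),f(r.x).round(2));print(model(r.x).round(4))
E
```

```text
top 0 [221.07 160.98] [214 154  15  15 201] 153.0 [0.6378 0.0836 0.06  ]
top 1 [145.85 167.9 ] [139 161  14  14 151] 153.0 [0.6252 0.2631 0.06  ]
top 2 [224.59 207.04] [218 200  14  15 163] 155.0 [0.5279 0.0762 0.06  ]
side 0 [170.28 216.42] [159 209  24  16 232] 157.0 [0.6404 0.0846 0.06  ]
side 1 [ 95.22 282.09] [ 85 274  22  17 287] 157.0 [0.6282 0.2638 0.06  ]
side 2 [219.24 240.32] [210 234  20  14 220] 159.0 [0.5305 0.0772 0.06  ]
['top'] [0.6377 0.0836 1.6395] [-0.    0.05 -0.04 -0.02  0.04 -0.03]
[[0.6377 0.0836 0.06  ]
 [0.6253 0.2632 0.06  ]
 [0.5279 0.0761 0.06  ]]
['side'] [0.6403 0.0844 1.6382] [ 0.11 -0.05 -0.13  0.1   0.03 -0.1 ]
[[0.6403 0.0844 0.06  ]
 [0.6282 0.264  0.06  ]
 [0.5306 0.077  0.06  ]]
['top', 'side'] [0.6392 0.0843 1.6386] [-0.3  -0.58 -0.32 -0.73 -0.31 -0.68  0.58  0.17  0.37  0.42  0.57  0.13]
[[0.6392 0.0843 0.06  ]
 [0.627  0.2639 0.06  ]
 [0.5295 0.0769 0.06  ]]
```

Request:
carry_out(
  rows=[
    [[-1, 2.4, 3.2, 0, 0], [-1, 2.4, 3.2, 0, 0], [-1, 2.4, 3.2, 0, 0], [-1, 2.4, 3.2, 0, 0], [-1, 2.4, 3.2, 0, 0], [-1, 2.4, 3.2, 0, 0], [-1, 2.4, 3.2, 0, 0], [-1, 2.4, 3.2, 0, 0], [-1, 2.4, 3.2, 0, 0], [-1, 2.4, 3.2, 0, 0], [-1, 2.4, 3.2, 0, 0], [-1, 2.4, 3.2, 0, 0]],
  ],
  force=20,
)

```text
clock: 2.05
position: [0.452, -0.166, 0.2316]
ee_rot: [0.0, 0.801, -0.598, 0.0]
contact_force: [-0.4, -0.7, 0.3]
width: -0.0003
```

Request:
carry_out(
  rows=[
    [[-1, 2.4, 3.2, 0, 0], [-1, 2.4, 3.2, 0, 0], [-1, 2.4, 3.2, 0, 0], [-1, 2.4, 3.2, 0, 0], [-1, 2.4, 3.2, 0, 0], [-1, 2.4, 3.2, 0, 0], [-1, 2.4, 3.2, 0, 0], [-1, 1, 1, 0, 0], [-1, 0, 0, 0, 0], [-1, 0, 0, 0, 0]],
  ],
)

```text
clock: 3.05
position: [0.6284, 0.0658, 0.231]
ee_rot: [0.001, 0.801, -0.598, -0.0]
contact_force: [-0.1, -0.7, -0.2]
width: 0.0001
```

Run:
```python
from m import *
p=cams.get_image("wrist");im=p["image"][:,:,::-1].copy()
for P in [[.6392,.0843,.06],[.627,.2639,.06],[.5295,.0769,.06]]:
    u=proj(p,P);print(u.round(1));
    if 0<u[0]<512 and 0<u[1]<384:
        try:
            c,st,ref=blob(p,u,28);print(c,st,onz(p,c,.06).round(4))
        except Exception as e: print(e)
        cv2.drawMarker(im,tuple(int(x) for x in u),(0,0,255),0,8)
cv2.imwrite("pics/w1.png",im);print(telemetry.get_state()["position"])
```

```text
[243.  160.1]
[243.24731183 159.130227  ] [227 143  34  33 837] [0.6403 0.0843 0.06  ]
[ 89.3 126.9]
[ 89.29013255 126.1443299 ] [ 75 112  29  30 679] [0.6278 0.264  0.06  ]
[225.5 242.7]
[222.99447514 240.99171271] [213 231  24  23 362] [0.531  0.0805 0.06  ]
[0.62827112 0.06542312 0.23122454]
```

View pics/w1.png

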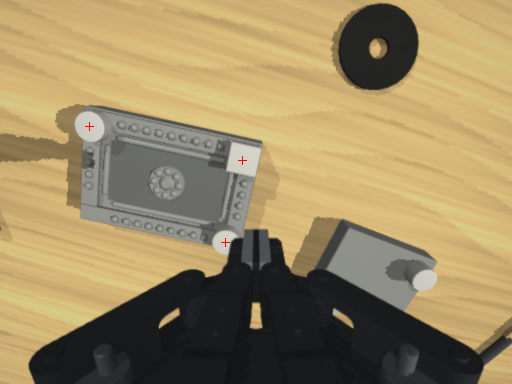

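The wrist view confirms all three points within about 1 mm: square (243,160), long-side (89,127), short-side (225,242).

Request:
carry_out(
  rows=[
    [[-1, 1.1, 1.9, -2, 0], [-1, 0, 0, -3, 0], [-1, 0, 0, -3, 0], [-1, 0, 0, -3, 0], [-1, 0, 0, -2.5, 0], [-1, 0, 0, -1.6, 0], [-1, 0, 0, -0.5, 0], [-1, 0, 0, 0, 0], [-1, 0, 0, 0, 0], [-1, 0, 0, 0, 0]],
  ],
)

```text
clock: 4.1
position: [0.6411, 0.0853, 0.0769]
ee_rot: [-0.001, 0.801, -0.599, 0.001]
contact_force: [0.3, 0.3, 0.7]
width: -0.0002
```

Request:
carry_out(
  rows=[
    [[-1, -0.1, -0.1, -0.5, 0], [-1, 0, 0, -0.5, 0], [-1, 0, 0, -0.2, 0], [-1, 0, 0, -0.1, 0], [-1, 0, 0, 0, 0]],
  ],
)

```text
clock: 4.6
position: [0.6391, 0.0847, 0.062]
ee_rot: [0.0, 0.801, -0.598, -0.0]
contact_force: [0.1, -0.7, -0.3]
width: 0.0002
```

Request:
carry_out(
  rows=[
    [[-1, 0, 0, -0.1, 0], [-1, 0, 0, -0.1, 0], [-1, 0, 0, 0, 0]],
  ],
)

```text
clock: 4.9
position: [0.6391, 0.0846, 0.0602]
ee_rot: [0.0, 0.801, -0.598, -0.0]
contact_force: [0.3, -0.2, 0.3]
width: 0.0001
```

Request:
carry_out(
  rows=[
    [[-1, 0, 0, -0.05, 0], [-1, 0, 0, 0, 0]],
  ],
)

```text
clock: 5.1
position: [0.6393, 0.0846, 0.0601]
ee_rot: [-0.0, 0.801, -0.598, 0.0]
contact_force: [-0.1, 0.2, 2.3]
width: -0.0001
```

Request:
carry_out(
  rows=[
    [[-1, 0, 0, -0.03, 0], [-1, 0, 0, 0, 0], [-1, 0, 0, 0, 0], [-1, 0, 0, 0, 0], [-1, 0, 0, 0, 0], [-1, 0, 0, 0, 0], [-1, 0, 0, 0, 0]],
  ],
)

```text
clock: 5.8
position: [0.6393, 0.0846, 0.0601]
ee_rot: [-0.0, 0.801, -0.598, 0.0]
contact_force: [-2.2, -0.2, 5.4]
width: 0.0
```

Request:
carry_out(
  rows=[
    [[-1, 0, 0, 1, 0], [-1, 0, 0, 3, 0], [-1, -0.3, 4.5, 0, 0], [-1, -0.3, 4.5, 0, 0], [-1, -0.3, 4.5, 0, 0], [-1, -0.3, 4.5, 0, 0], [-1, 0, 0, 0, 0], [-1, 0, 0, 0, 0], [-1, 0, 0, 0, 0]],
  ],
)

```text
clock: 6.7
position: [0.6272, 0.2636, 0.0994]
ee_rot: [0.0, 0.801, -0.599, 0.0]
contact_force: [-0.1, 0.2, -0.2]
width: -0.0001
```

Run:
```python
from m import *
p=cams.get_image("side");cv2.imwrite("pics/s1.png",p["image"][:,:,::-1])
for uv in [(171,217),(220,241)]: print(blob(p,uv)[0].round(2))
```

```text
[170.25 216.47]
[219.28 240.33]
```

View pics/s1.png

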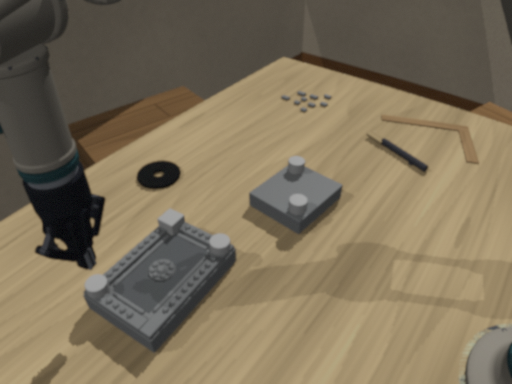

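The panel has not moved: the square boss is still at (170,216) and the short-side boss at (219,240). The hand is above the long-side boss at (96,284), so I can descend.

Request:
carry_out(
  rows=[
    [[-1, 0, 0, -2, 0], [-1, 0, 0, -1, 0], [-1, 0, 0, -0.5, 0], [-1, 0, 0, -0.2, 0], [-1, 0, 0, 0, 0], [-1, 0, 0, -0.1, 0], [-1, 0, 0, 0, 0]],
  ],
)

```text
clock: 7.45
position: [0.6275, 0.2647, 0.062]
ee_rot: [-0.0, 0.801, -0.598, 0.0]
contact_force: [0.4, -0.2, 1.1]
width: -0.0001
```

Request:
carry_out(
  rows=[
    [[-1, 0, 0, -0.05, 0], [-1, 0, 0, -0.05, 0], [-1, 0, 0, 0, 0]],
  ],
)

```text
clock: 7.75
position: [0.6272, 0.2647, 0.0606]
ee_rot: [0.0, 0.801, -0.598, 0.0]
contact_force: [-0.7, -0.4, 0.5]
width: 0.0
```

Request:
carry_out(
  rows=[
    [[-1, 0, 0, -0.05, 0], [-1, 0, 0, -0.03, 0], [-1, 0, 0, 0, 0]],
  ],
)

```text
clock: 8.05
position: [0.6273, 0.2647, 0.0601]
ee_rot: [-0.0, 0.801, -0.598, 0.0]
contact_force: [0.1, -0.9, 2.8]
width: 0.0001
```

Request:
carry_out(
  rows=[
    [[-1, 0, 0, -0.03, 0], [-1, 0, 0, 0, 0], [-1, 0, 0, 0, 0], [-1, 0, 0, 0, 0], [-1, 0, 0, 0, 0], [-1, 0, 0, 0, 0], [-1, 0, 0, 0, 0]],
  ],
)

```text
clock: 8.75
position: [0.6273, 0.2646, 0.0601]
ee_rot: [-0.0, 0.801, -0.598, 0.0]
contact_force: [-0.9, -0.7, 5.9]
width: 0.0003
```

Request:
carry_out(
  rows=[
    [[-1, 0, 0, 1, 0], [-1, 0, 0, 3, 0], [-1, -1.95, -3.75, 0, 0], [-1, -1.95, -3.75, 0, 0], [-1, -1.95, -3.75, 0, 0], [-1, -1.95, -3.75, 0, 0], [-1, -1.95, -3.75, 0, 0], [-1, 0, 0, 0, 0], [-1, 0, 0, 0, 0], [-1, 0, 0, 0, 0]],
  ],
)

```text
clock: 9.75
position: [0.5308, 0.0777, 0.0998]
ee_rot: [-0.001, 0.801, -0.598, 0.001]
contact_force: [0.2, 0.8, -0.1]
width: -0.0
```

Run:
```python
from m import *
p=cams.get_image("side")
for uv in [(171,217),(96,284)]: print(blob(p,uv)[0].round(2))
print(telemetry.get_state()["position"])
```

```text
[170.2  216.42]
[ 95.22 282.09]
[0.53071799 0.07790369 0.09965222]
```

The panel is still in place. Next is the short-side boss.

Request:
carry_out(
  rows=[
    [[-1, 0, -0.1, -2, 0], [-1, 0, 0, -1, 0], [-1, 0, 0, -0.5, 0], [-1, 0, 0, -0.2, 0], [-1, 0, 0, 0, 0], [-1, 0, 0, -0.1, 0], [-1, 0, 0, 0, 0]],
  ],
)

```text
clock: 10.5
position: [0.53, 0.0761, 0.0618]
ee_rot: [-0.0, 0.801, -0.598, 0.0]
contact_force: [-0.5, 0.4, -0.2]
width: 0.0001
```

Request:
carry_out(
  rows=[
    [[-1, 0, 0, -0.05, 0], [-1, 0, 0, -0.05, 0], [-1, 0, 0, 0, 0]],
  ],
)

```text
clock: 10.8
position: [0.5297, 0.0761, 0.0605]
ee_rot: [-0.0, 0.801, -0.598, 0.0]
contact_force: [-0.6, -0.4, -0.2]
width: 0.0003
```

Request:
carry_out(
  rows=[
    [[-1, 0, 0, -0.05, 0], [-1, 0, 0, -0.03, 0], [-1, 0, 0, 0, 0]],
  ],
)

```text
clock: 11.1
position: [0.5298, 0.0761, 0.0601]
ee_rot: [-0.0, 0.801, -0.598, 0.0]
contact_force: [-1.9, -0.2, 5.3]
width: 0.0001
```

Request:
carry_out(
  rows=[
    [[-1, 0, 0, 0, 0], [-1, 0, 0, 0, 0], [-1, 0, 0, 0, 0], [-1, 0, 0, 0, 0], [-1, 0, 0, 0, 0]],
  ],
)

```text
clock: 11.6
position: [0.5298, 0.0761, 0.0601]
ee_rot: [-0.0, 0.801, -0.598, 0.0]
contact_force: [-1.7, -0.8, 4.6]
width: -0.0004
```

Request:
carry_out(
  rows=[
    [[-1, 0, 0, 1, 0], [-1, 0, 0, 3, 0], [-1, 0, 0, 4, 0], [-1, 0, 0, 4, 0], [-1, 0, 0, 3, 0], [-1, 0, 0, 0, 0], [-1, 0, 0, 0, 0], [-1, 0, 0, 0, 0]],
  ],
)

```text
clock: 12.4
position: [0.5287, 0.0761, 0.2085]
ee_rot: [0.001, 0.801, -0.598, -0.001]
contact_force: [0.4, -0.0, -0.0]
width: -0.0003
```

Run:
```python
from m import *
p=cams.get_image("side");cv2.imwrite("pics/s2.png",p["image"][:,:,::-1])
for uv in [(171,217),(96,284),(220,241)]: print(blob(p,uv)[0].round(2))
s=telemetry.get_state();print(s["clock"],s["position"],s["contact_force"],s["qd"].round(3))
```

```text
[170.27 216.42]
[ 95.22 282.07]
[219.28 240.33]
12.45 [0.5286644  0.07611317 0.20816202] [-0.41832511  0.02411681 -0.6233618 ] [0.    0.005 0.001 0.001 0.    0.001]
```

View pics/s2.png

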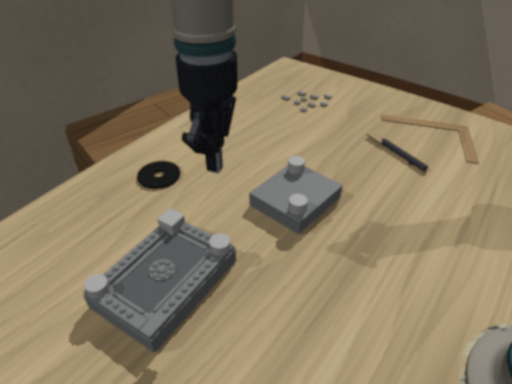

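The hand is clear at 0.208 m. All three bosses are at the same pixels as at the start, to within 0.1 px: (170,216), (95,282) and (219,240). The plain slab is untouched.

```bash
python3 -c "
from rig import manip; print(manip.sign_off())"
```

```text
the job is handed in; nothing more can be done
None
```

I touched off the three bosses with closed fingertips in the order asked: square, then long-side, then short-side. The job is handed in, and no verdict is reported.

| Boss | TCP contact x, y (m) | Contact height z (m) | Largest reading while resting (N) | Rest (s) |
|---|---|---|---|---|
| Square | 0.639, 0.085 | 0.0601 | 5.4 | about 0.7 to 0.9 |
| Long-side | 0.627, 0.265 | 0.0601 | 5.9 | about 0.7 to 0.9 |
| Short-side | 0.530, 0.076 | 0.0601 | 5.3 | about 0.6 to 0.7 |

- **Panel:** in the side view, all three boss positions after the last lift matched the first picture within 0.1 pixel, so I saw no shift.
- **Plain slab:** the hand did not go near it while low. In the last picture it looks as it did at the start, though I did not measure its position.
- **Finish:** the hand was lifted clear to 0.208 m with no force beyond noise at about 12.4 s, well inside the 45 s limit.
- **Disagreements:** the top and side cameras differed by about 2.5 mm in x, which is near the stated calibration accuracy. I aimed at their joint fit, and the wrist camera agreed with it to about 1 mm for the square and long-side bosses. The fingers partly hid the short-side boss in the wrist view, so its centre read about 4 mm off there, and I kept the joint-fit position for it.

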